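# Hang the chainring to drip over the tray

## Task

Hang the freshly cleaned chainring up to drip. First turn the swivel hook on its post until its arm points over the middle of the rectangular drip tray, then hang the chainring on that arm by its centre hole, between post and upturned tip, so that it hangs still over the tray, and let go. Leave the larger brake rotor standing in its rack.

Things in the scene. Friction and masses are not known exactly. Their poses are not given: they have to be found in the camera images.
- swivel_hook: Steel swivel hook on a fixed post. Origin on the upright swivel axis, mid-arm, 177 mm up; z up, x out along the arm: level bar 10 wide, 6 thick, to x=127 mm, then an upturned tip (x 127-133, top 20 above origin). Head 28 wide on the axis, top 14 above origin. Starts facing roughly the robot; turns stiffly (0.15 N m) either way to past the tray, and stays put.
- chainring: Chainring with guard: flat aluminium ring 8 mm thick, 128 mm across (139 over thin teeth, for looks only), centre hole 60 mm, so the band is 34 mm wide; 0.1 to 0.2 kg. Origin at its centre, y along its axis. Stands upright, leaning up to 5 degrees, in a wooden slot rack with cheeks 40 mm high, centre 71 mm above the bench; lifts straight out.
- drip_tray: Rectangular open steel drip tray, 150 x 110 mm, 25 mm high, fixed to the bench left or right of the hook's post, centre about 100 mm from the post's axis (a round black dish of bolts stands on the other side). Origin at the centre of its underside, x along the 150 mm side.
- rotor: Brake rotor, the bystander: a larger spoked steel disc 160 mm across, 6 mm thick, standing in a second rack of the same kind, centre about 90 mm above the bench. Origin at its centre, y along its axis. Leave it there.
Mind the look-alikes: they are no part of the job. What is shaped like the chainring but purple or yellow is not meant. Leave any purple look-alike of the part that bears swivel_hook alone.

How it is judged:
By the outcome, as a careful person would: the job done as asked, in the order asked, and still so for the second after the job is handed in, with the robot touching nothing.
It also fails if it takes over 58 s, if anything falls off the work surface, if the arm or the gripper's body presses on something with over 40 N, if the wrist force passes 120 N, or if a joint passes its speed limit or range.

## Robot

A 6-joint arm with a two-finger parallel gripper is mounted at the origin on the work surface. World frame = base frame: x ahead of the robot, y to its left, z up, the work surface at z = 0. Lengths are in m, angles in rad, forces in N, time in s.
With the tool pointing down it reaches from about 0.35 to 0.85 m from the base axis. Payload 8.1 kg.
Tool frame: the origin (TCP) lies on the centre line of the jaws, within the pads' length; the fingertips stand robot.tips_ahead ahead of it and the grasp point (between the pads) lies 8 mm behind it (robot.tips_ahead is the distance from the TCP to the fingertips, in m); z points along the fingers, y is the direction in which the jaws open and shut (so a half turn about z gives the same grasp; the last joint's range is limited). The gripper opens to 93 mm and grips with 3 to 60 N. Pads are 15 mm wide; open, the fingers measure 128 mm over their backs; the gripper's body (75 mm by 188 mm) begins 65 mm behind the grasp point.
Start: joints at [-1.401, 0.13, 1.488, -0, 1.523, -0.085], TCP at [0.151, -0.581, 0.23] pointing down, gripper open.
Joint ranges: [-2.96, 2.96], [-0.89, 2.26], [0.02, 2.5], [-1.34, 4.48], [0, 2.73], [-2.66, 2.66]. Speed limits (rad/s): [2.39, 2.39, 2.79, 3.14, 3.14, 3.14].

## Interface

Orientations are given as a rotation vector (axis times angle).
In Python, from plant import monitor, eyes, job, robot gives the robot as it stands.
- The arm moves only by the tool servo_tool, never from a script. Its argument "plan" is a list that holds one entry, the list of rows, each a list of 7 numbers: the closure, from -1 (fully open) to 1 (shut), so that 0 is half open, then the shift along the world's x, y, z in mm, then the turn, a rotation vector about the world's x, y, z in rad. In form: [[[hand, dx, dy, dz, ax, ay, az], ...]]. A call has 1 to 12 rows; each row shifts and turns the commanded pose from where the row before left it; what a row does not reach is not made up. A row lasts 1/10 s, in which the tool goes at most 50 mm and 8.59 degrees, less where a joint would pass 70% of its speed; a pose out of reach is approached as far as the arm can. A call with a gripper value outside its range is refused whole. The fingers move at their own pace and stop on an object; "force" is the grip in N (left out, the last holds). Time passes only in rows, so rows that do not move let the fingers close. It gives the time, the measured TCP pose, the force and the opening at its end, in the units of the state.
- monitor.read_state(): the state, without advancing time (a new reading comes with each control period).
- eyes.read_camera(name): name is "scene" or "top" or "wrist"; returns the picture (400x640x3 uint8, red, green, blue); there is no depth.
- eyes.camera_info(name): a dict with "mtx" (3x3 intrinsics, pixels), "R" (3x3) and "t" (3): a world point X has camera coordinates R X + t. Camera axes: x right, y down, z forward; pixel columns grow to the right and rows downward; lengths in m; the calibration is good to about 2 mm. A picture is of the moment at which its call begins: read the wrist's pose just before it. camera_info takes no time and is no camera call; for the wrist camera it gives the pose at the moment of the call.
- job.close_job(): hands the job in, once; it reports no verdict.
The state is a dict: "t": time; "q": joint angles; "dq": joint speeds; "joint_torque": joint torques, N m; "tool_pos": TCP position; "orientation": TCP orientation; "force": force on the tool from outside, world axes, zero at the start; "wrist_torque": the same for the moment, N m; "opening": finger opening in m.
Only numpy, scipy, OpenCV 4.12 (cv2) and the standard library are available. Lean on these libraries where they do the work, as an engineer would, in place of code of your own. Each camera call takes 0.05 s, during which the arm holds its last target. There are 200 camera calls.

## Working session

There is one attempt and no reset: what is moved stays moved. The work goes in short steps, Python scripts to look and compute and a tool call to move; the robot and the scene stay as the last step left them, time stands still between calls to the robot, and variables do not carry over. Pictures are saved under pics/ and viewed, about 8 in all and at most 12, crops included, and the job is handed in when it is done.

Besides the shell and the picture viewer there is one more tool, called after "Call:" by a JSON object that holds its "name" and its "arguments". servo_tool: Moves the arm, as the interface text tells. Its arguments: {"type":"object","properties":{"plan":{"type":"array"},"force":{"type":"number"}},"required":["plan"]}

```bash
mkdir -p pics; ls; python3 - <<'E'
from plant import monitor, eyes, job, robot
import cv2
s=monitor.read_state(); print(s); print(robot.tips_ahead)
for n in ("scene","top"):
    im=eyes.read_camera(n); cv2.imwrite(f"pics/{n}0.png",im[...,::-1]); c=eyes.camera_info(n); print(n,c)
E
```

```text
pics
{'t': 0.0, 'q': array([-1.40140052e+00,  1.31149295e-01,  1.48928122e+00, -4.88027113e-05,
        1.52300678e+00, -8.53984936e-02]), 'dq': array([-1.12386796e-03, -1.49989953e-03,  3.85672740e-04,  9.29334566e-04,
       -6.94116782e-04, -7.51050081e-05]), 'joint_torque': array([-8.16250249e-04, -5.59844685e+01, -4.91764319e+01,  7.67007843e-02,
        3.53696581e-02, -1.50082792e-04]), 'tool_pos': array([ 0.15113886, -0.58007758,  0.22859346]), 'orientation': array([-3.11430651e+00, -3.98918002e-01,  1.98042077e-04]), 'force': array([-0.08975942, -0.67283227,  0.19055497]), 'wrist_torque': array([-0.00010269,  0.03652004, -0.02147226]), 'opening': 0.09292797716016617}
0.011
scene {'mtx': array([[365.19431833,   0.        , 320.93770333],
       [  0.        , 365.19431833, 197.66974383],
       [  0.        ,   0.        ,   1.        ]]), 'R': array([[ 0.39032079,  0.92046727, -0.01974062],
       [ 0.47832842, -0.22106068, -0.8499024 ],
       [-0.78667122,  0.32229208, -0.52657024]]), 't': array([-0.17958626, -0.16908976,  1.48381194])}
top {'mtx': array([[492.62863244,   0.        , 313.40743438],
       [  0.        , 492.62863244, 195.18549862],
       [  0.        ,   0.        ,   1.        ]]), 'R': array([[ 0.01627931, -0.99980376, -0.011288  ],
       [-0.99405666, -0.01496831, -0.10782999],
       [ 0.10763987,  0.01297631, -0.99410526]]), 't': array([-0.03580588,  0.56495811,  1.26085001])}
```

View pics/scene0.png

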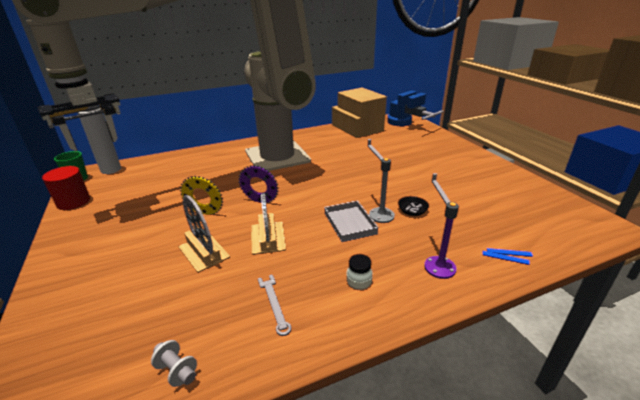

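View pics/top0.png

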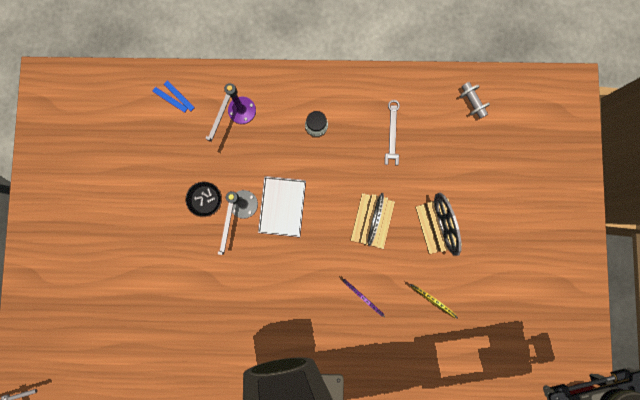

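The top view shows the grey hook's head at about (232,197) with its arm tip at (221,253). The tray is centred near (282,207), the chainring is in its rack at (376,219), and the rotor is at (446,224). I'll zoom in on these.

```bash
cat > h.py <<'E'
from plant import monitor, eyes, job, robot
import cv2, numpy as np
def px(n,u,v,z,c=None):
    "world point at height z seen in pixel u,v"
    c=c or eyes.camera_info(n); d=c["R"].T@np.linalg.solve(c["mtx"],[u,v,1.]); o=-c["R"].T@c["t"]
    return o+d*(z-o[2])/d[2]
def proj(n,X,c=None):
    c=c or eyes.camera_info(n); p=c["mtx"]@(c["R"]@np.asarray(X,float)+c["t"]); return p[:2]/p[2]
E
python3 - <<'E'
from h import *
im=cv2.imread("pics/top0.png"); sc=cv2.imread("pics/scene0.png")
a=cv2.resize(im[170:270,180:480],None,fx=2.66,fy=2.66,interpolation=cv2.INTER_CUBIC)
b=cv2.resize(sc[130:280,170:470],None,fx=2.2,fy=2.2,interpolation=cv2.INTER_CUBIC)
o=np.zeros((266+330,800,3),np.uint8);o[:266,:a.shape[1]]=a[:266];o[266:,:660]=b
cv2.imwrite("pics/z1.png",o)
P=lambda *a:print(a,px("top",*a).round(4))
P(232,197,.19);P(221,253,.18);P(243,204,0)
for u,v in((266,178),(305,180),(299,237),(259,234)):P(u,v,.025)
for u,v in((359,194),(394,201),(386,248),(351,241)):P(u,v,.04)
P(380,194,.135);P(372,245,.071)
E
```

```text
(232, 197, 0.19) [0.5412 0.158  0.19  ]
(221, 253, 0.18) [0.4128 0.1806 0.18  ]
(243, 204, 0) [0.5421 0.1619 0.    ]
(266, 178, 0.025) [0.6099 0.0992 0.025 ]
(305, 180, 0.025) [ 0.606 -0.004  0.025]
(299, 237, 0.025) [0.4558 0.0089 0.025 ]
(259, 234, 0.025) [0.4619 0.1136 0.025 ]
(359, 194, 0.04) [ 0.5693 -0.1455  0.04  ]
(394, 201, 0.04) [ 0.5524 -0.2363  0.04  ]
(386, 248, 0.04) [ 0.4308 -0.2156  0.04  ]
(351, 241, 0.04) [ 0.4473 -0.1257  0.04  ]
(380, 194, 0.135) [ 0.5594 -0.1884  0.135 ]
(372, 245, 0.071) [ 0.4377 -0.1764  0.071 ]
```

View pics/z1.png

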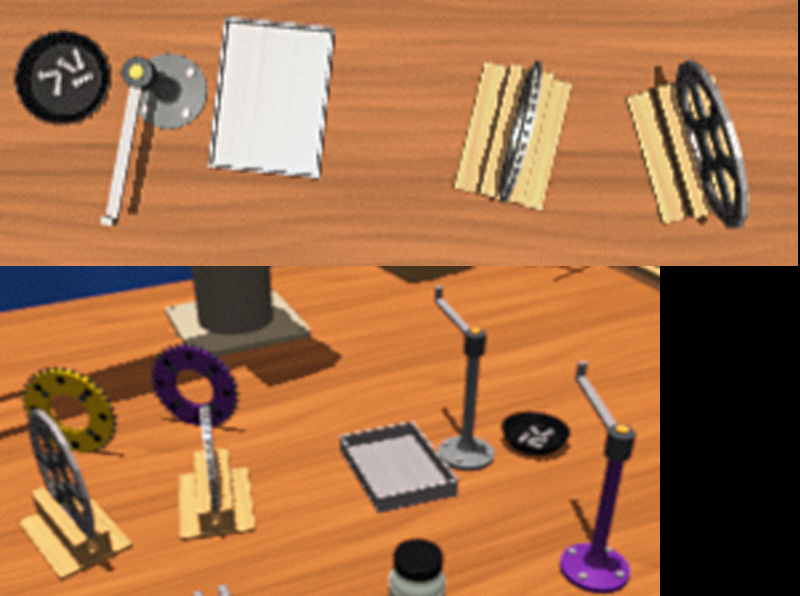

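The hook post is at about (0.542, 0.160) with the arm at about 171°. The tray centre is at about (0.533, 0.054), so the target arm direction is about -95°, a turn of +94°. The chainring's slot axis is at about 81° and nearly parallel to that. I'll move to straddle the hook arm now.

Call:
{"name": "servo_tool", "arguments": {"plan": [[[-1,0,0,15,0,0,0],[-1,37,30,15,0,0,-0.0515],[-1,37,30,0,0,0,-0.0515],[-1,37,30,0,0,0,-0.0515],[-1,37,30,0,0,0,-0.0515],[-1,37,30,0,0,0,-0.0515],[-1,37,30,0,0,0,-0.0515],[-1,37,30,0,0,0,-0.0515],[-1,37,30,0,0,0,-0.0515],[-1,0,45,0,0,0,0],[-1,0,45,0,0,0,0],[-1,0,45,0,0,0,0]]], "force": 10}}

```text
t: 1.3
tool_pos: [0.4474, -0.2039, 0.2604]
orientation: [3.132, -0.246, 0.0]
force: [0.6, 0.2, 0.5]
opening: 0.093
```

Call:
{"name": "servo_tool", "arguments": {"plan": [[[-1,0,45,0,0,0,0],[-1,0,45,0,0,0,0],[-1,0,45,0,0,0,0],[-1,0,45,0,0,0,0],[-1,0,45,0,0,0,0],[-1,0,45,0,0,0,0],[-1,0,45,0,0,0,0],[-1,0,40,0,0,0,0],[-1,0,20,0,0,0,0],[-1,0,5,0,0,0,0],[-1,0,0,0,0,0,0]]]}}

```text
t: 2.4
tool_pos: [0.4473, 0.1747, 0.2603]
orientation: [3.132, -0.244, 0.001]
force: [0.5, -0.9, -0.6]
opening: 0.0928
```

```bash
python3 - <<'E'
from h import *
s=monitor.read_state(); print(s["t"],s["tool_pos"],s["orientation"],s["q"],s["force"])
c=eyes.camera_info("wrist"); im=eyes.read_camera("wrist"); cv2.imwrite("pics/w1.png",im[...,::-1])
import pickle; pickle.dump(c,open("c1.pkl","wb"))
post=[.542,.16]
for r,n in((0,"axis"),(.095,"r95"),(.13,"tip")):
    a=np.deg2rad(171); print(n,proj("wrist",[post[0]+r*np.cos(a),post[1]+r*np.sin(a),.18],c).round(1))
E
```

```text
2.4 [0.44727009 0.17469247 0.26027448] [ 3.13195502e+00 -2.44276351e-01  6.82992657e-04] [ 2.65727466e-01 -2.10267591e-01  1.76434426e+00 -2.65005185e-04
  1.58714897e+00  1.99219395e+00] [ 0.5091038  -0.91613703 -0.58696039]
axis [321.8  87.4]
r95 [321.7 201.7]
tip [321.7 237.9]
```

View pics/w1.png

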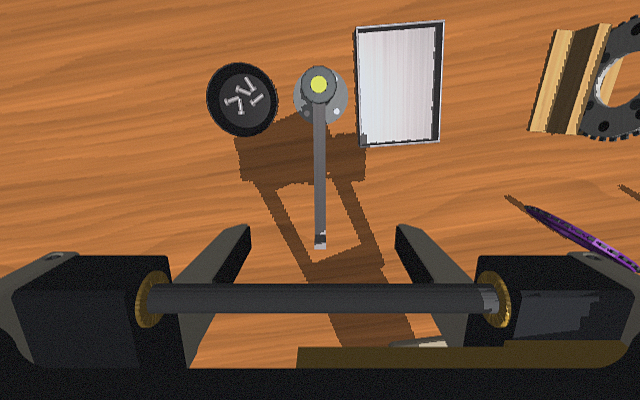

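The wrist view shows the arm along column 320, with the cap at (319,85) and the tip at (320,243). The tray corners are near (357,27), (444,20), (438,142) and (360,147). The jaws straddle the arm as predicted.

```bash
python3 - <<'E'
from h import *
import pickle; c=pickle.load(open("c1.pkl","rb"))
T=np.mean([px("wrist",u,v,.025,c) for u,v in((357,27),(444,20),(438,142),(360,147))],0)
P=px("wrist",319.5,85,.191,c); Q=px("wrist",320,232,.197,c)
d=T-P; e=Q-P
print(T,P,Q,"dist",np.hypot(*d[:2]),"tray dir",np.degrees(np.arctan2(d[1],d[0])),"arm dir",np.degrees(np.arctan2(e[1],e[0])))
Pm=np.array([.5415,.1595])
th=np.deg2rad(np.arange(171,266.1,7.92)); 
p=Pm+.095*np.c_[np.cos(th),np.sin(th)]
print((np.diff(p,axis=0)*1000).round(1), p[0],p[-1])
E
```

```text
[0.53809091 0.05804066 0.025     ] [0.54308107 0.16156965 0.191     ] [0.42717449 0.17958529 0.197     ] dist 0.10364917650132695 tray dir -92.75955630037343 arm dir 171.16507032591102
[[ -1.2 -13.1]
 [  0.7 -13.1]
 [  2.5 -12.9]
 [  4.2 -12.4]
 [  5.9 -11.7]
 [  7.4 -10.8]
 [  8.9  -9.7]
 [ 10.1  -8.4]
 [ 11.2  -6.9]
 [ 12.   -5.3]
 [ 12.6  -3.6]
 [ 13.   -1.8]] [0.44766961 0.17436127] [0.5349393  0.06472681]
```

Call:
{"name": "servo_tool", "arguments": {"plan": [[[-1,0,0,-25,0,0,0],[-1,0,0,-30,0,0,0],[-1,0,0,-25,0,0,0],[-1,0,0,-5,0,0,0],[0.5,0,0,0,0,0,0],[0.5,0,0,0,0,0,0],[0.5,0,0,0,0,0,0],[0.5,0,0,0,0,0,0],[0.5,0,0,0,0,0,0]]], "force": 10}}

```text
t: 3.35
tool_pos: [0.4477, 0.1745, 0.1755]
orientation: [-3.131, 0.246, -0.002]
force: [0.3, -0.9, -0.4]
opening: 0.0577
```

Call:
{"name": "servo_tool", "arguments": {"plan": [[[0.5,-1.2,-13.1,0,0,0,0.1382],[0.5,0.7,-13.1,0,0,0,0.1382],[0.5,2.5,-12.9,0,0,0,0.1382],[0.5,4.2,-12.4,0,0,0,0.1382],[0.5,5.9,-11.7,0,0,0,0.1382],[0.5,7.4,-10.8,0,0,0,0.1382],[0.5,8.9,-9.7,0,0,0,0.1382],[0.5,10.1,-8.4,0,0,0,0.1382],[0.5,11.2,-6.9,0,0,0,0.1382],[0.5,12,-5.3,0,0,0,0.1382],[0.5,12.6,-3.6,0,0,0,0.1382],[0.5,13,-1.8,0,0,0,0.1382]]]}}

```text
t: 4.55
tool_pos: [0.5347, 0.0643, 0.1747]
orientation: [-2.291, -2.149, 0.001]
force: [-1.7, -0.0, 0.6]
opening: 0.0232
```

Call:
{"name": "servo_tool", "arguments": {"plan": [[[0.5,0,0,0,0,0,0],[0.8,0,0,0,0,0,0],[0.8,0,0,0,0,0,0],[0.8,0,0,0,0,0,0],[0.8,0,0,0,0,0,0],[0.8,0,0,0,0,0,0]]]}}

```text
t: 5.15
tool_pos: [0.5343, 0.0647, 0.1746]
orientation: [2.298, 2.142, -0.0]
force: [-1.1, -1.1, -1.4]
opening: 0.0099
```

Call:
{"name": "servo_tool", "arguments": {"plan": [[[0,0,0,0,0,0,0],[0,0,0,0,0,0,0],[0,0,0,30,0,0,0],[0,0,0,40,0,0,0],[0,0,0,30,0,0,0],[0,0,-25,0,0,0,-0.1382],[0,-5,-25,0,0,0,-0.1382],[0,-5,-25,0,0,0,-0.1382],[0,-5,-25,0,0,0,-0.1382],[0,-5,-25,0,0,0,-0.1382],[0,-5,-25,0,0,0,-0.1382],[0,-5,-25,0,0,0,-0.1382]]]}}

```text
t: 6.35
tool_pos: [0.5045, -0.1112, 0.2749]
orientation: [3.032, 0.82, 0.001]
force: [-0.8, -0.1, 0.5]
opening: 0.0466
```

Call:
{"name": "servo_tool", "arguments": {"plan": [[[0,-6,-25,0,0,0,-0.1382],[0,0,-25,0,0,0,-0.1382],[0,0,-20,0,0,0,-0.1382],[0,0,0,0,0,0,-0.1382],[0,0,0,0,0,0,-0.1382],[0,0,0,0,0,0,0],[0,0,0,0,0,0,0]]]}}

```text
t: 7.05
tool_pos: [0.4987, -0.1802, 0.2748]
orientation: [-3.132, 0.24, -0.001]
force: [0.3, 0.4, -0.9]
opening: 0.0469
```

```bash
python3 - <<'E'
from h import *
s=monitor.read_state(); print(s["t"],s["tool_pos"],s["orientation"],s["opening"])
c=eyes.camera_info("wrist"); im=eyes.read_camera("wrist"); tp=eyes.read_camera("top")
import pickle; pickle.dump(c,open("c2.pkl","wb"))
cv2.imwrite("pics/top2.png",tp[...,::-1])
t=cv2.resize(tp[165:265,200:400],None,fx=2,fy=2,interpolation=cv2.INTER_CUBIC)
o=np.zeros((600,640,3),np.uint8);o[:400]=im;o[400:,:400]=t
cv2.imwrite("pics/w2.png",o[...,::-1])
E
```

```text
7.05 [ 0.49869732 -0.18023497  0.27475627] [-3.13236656e+00  2.39973702e-01 -5.66000812e-04] 0.04685629694143679
```

View pics/w2.png

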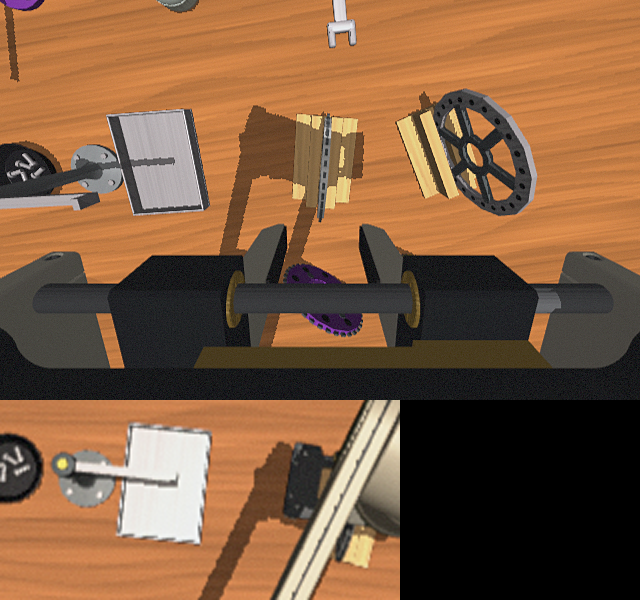

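The wrist view shows the chainring edge-on from about (327,115) to (321,220), between the jaws. The top inset shows the hook arm lying over the tray, with its end near the tray's middle. I'll check the ring's model outline against this picture.

```bash
python3 - <<'E'
from h import *
import pickle; c=pickle.load(open("c2.pkl","rb"))
im=cv2.imread("pics/w2.png")[:400]
f=5; x0,y0=270,95; o=cv2.resize(im[y0:230,x0:380],None,fx=f,fy=f,interpolation=cv2.INTER_CUBIC)
col=iter([(0,255,0),(0,0,255),(255,255,0)])
o2=[]
def ring(C,yaw,lean):
    y=np.deg2rad(yaw); h=np.array([np.sin(y),-np.cos(y),0]); n0=np.array([np.cos(y),np.sin(y),0]); l=np.deg2rad(lean)
    up=np.array([0,0,1])*np.cos(l)+n0*np.sin(l); n=n0*np.cos(l)-np.array([0,0,1])*np.sin(l)
    t=np.linspace(0,np.pi,60)
    return np.array([[proj("wrist",C+.064*(np.cos(a)*h+np.sin(a)*up)+s*.004*n,c) for a in t] for s in(-1,1)])
C=np.array([.4995,-.181,.071])
for lean in(-5,0,5):
    k=next(col)
    for q in ring(C,80.8,lean): cv2.polylines(o,[((q-[x0,y0]+.5)*f).astype(int)],False,k,1)
cv2.imwrite("pics/z3.png",o)
for z in(.04,):
    for uv in((297,113),(358,120),(350,205),(293,197)): print(px("wrist",*uv,z,c))
E
```

```text
[ 0.5784742  -0.15828391  0.04      ]
[ 0.55704847 -0.23792104  0.04      ]
[ 0.43882896 -0.21215385  0.04      ]
[ 0.46360629 -0.13171914  0.04      ]
```

View pics/z3.png

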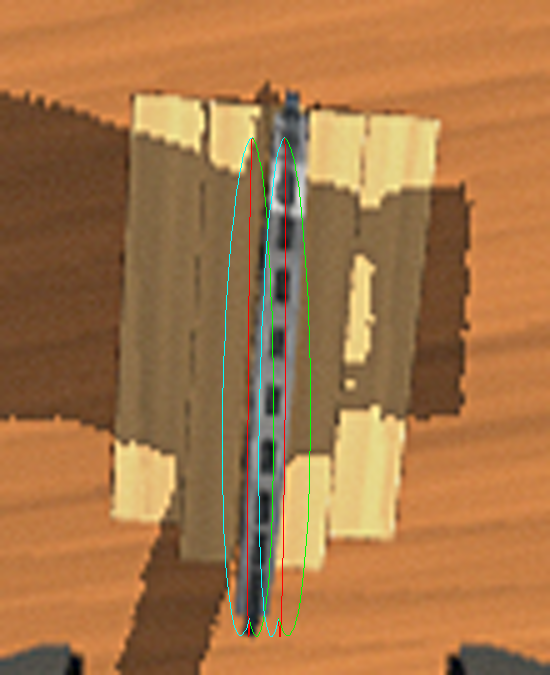

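The ring is turned about 4.5° further clockwise than the model, so its axis yaw is about 76.5°. Its centre is at about (0.505, -0.183) with little lean. I'll turn by -0.08 rad, shift by (+6, -3) mm, descend 153 mm and grip.

Call:
{"name": "servo_tool", "arguments": {"plan": [[[0,6,-3,-10,0,0,-0.082],[0,0,0,-40,0,0,0],[0,0,0,-40,0,0,0],[0,0,0,-35,0,0,0],[0,0,0,-20,0,0,0],[0,0,0,-8,0,0,0],[0,0,0,0,0,0,0]]], "force": 25}}

```text
t: 7.85
tool_pos: [0.5039, -0.1829, 0.1207]
orientation: [-3.119, 0.372, 0.003]
force: [0.0, 0.9, 0.5]
opening: 0.0464
```

Call:
{"name": "servo_tool", "arguments": {"plan": [[[0.9,0,0,0,0,0,0],[0.9,0,0,0,0,0,0],[0.9,0,0,0,0,0,0],[0.9,0,0,0,0,0,0],[0.9,0,0,0,0,0,0],[0.9,0,0,0,0,0,0]]]}}

```text
t: 8.45
tool_pos: [0.5047, -0.1835, 0.1219]
orientation: [3.119, -0.375, 0.001]
force: [-0.3, -0.2, 0.7]
opening: 0.0077
```

The opening of 7.7 mm shows the ring is held. Next I'll lift it straight out, then carry it to a point in front of the hook tip.

Call:
{"name": "servo_tool", "arguments": {"plan": [[[0.9,0,0,8,0,0,0],[0.9,0,0,15,0,0,0],[0.9,0,0,20,0,0,0],[0.9,0,0,25,0,0,0],[0.9,0,0,25,0,0,0],[0.9,0,0,17,0,0,0],[0.9,0,0,6,0,0,0],[0.9,4,10,0,0,0,0.03],[0.9,4,25,0,0,0,0.04],[0.9,4,30,0,0,0,0.05],[0.9,4,30,0,0,0,0.039],[0.9,4,30,0,0,0,0]]]}}

```text
t: 9.65
tool_pos: [0.5239, -0.0564, 0.2361]
orientation: [-3.139, 0.122, 0.004]
force: [-0.3, 0.5, -0.6]
opening: 0.0076
```

Call:
{"name": "servo_tool", "arguments": {"plan": [[[0.9,2,14,0,0,0,0],[0.9,0,5,0,0,0,0],[0.9,0,0,0,0,0,0],[0.9,0,0,0,0,0,0]]]}}

```text
t: 10.05
tool_pos: [0.5264, -0.0401, 0.2373]
orientation: [3.139, -0.126, -0.001]
force: [0.1, 0.3, -1.0]
opening: 0.0082
```

```bash
python3 - <<'E'
from h import *
s=monitor.read_state(); print(s["t"],s["tool_pos"],s["orientation"],s["opening"],s["force"])
c=eyes.camera_info("wrist"); im=eyes.read_camera("wrist"); sc=eyes.read_camera("scene")
o=np.zeros((600,800,3),np.uint8)
f=3.2;a=cv2.resize(sc[120:260,240:440],None,fx=f,fy=f,interpolation=cv2.INTER_CUBIC)[:448]
o[:a.shape[0],:640]=a
cv2.imwrite("pics/s3.png",o[:448,:640,::-1]); cv2.imwrite("pics/w3.png",im[...,::-1])
P=np.array([.542,.160]);d=np.array([-.0802,-.9968])
for n,X in(("tiptop",[*(P+.130*d),.197]),("bar r127",[*(P+.127*d),.177]),("ring c",[*s["tool_pos"][:2],s["tool_pos"][2]-.051])):
    print(n,(proj("scene",X)-[240,120])*f, proj("wrist",X,c))
E
```

```text
10.05 [ 0.52638158 -0.04007725  0.23732447] [ 3.13869334e+00 -1.26361105e-01 -7.96444238e-04] 0.008228422377350029 [ 0.09168963  0.29981597 -0.96949286]
tiptop [321.54580033 141.53464623] [227.59779578 219.74079466]
bar r127 [324.67974941 162.32388759] [231.85848428 210.66534892]
ring c [241.08594795 167.11013298] [321.94442021 214.13800404]
```

View pics/s3.png

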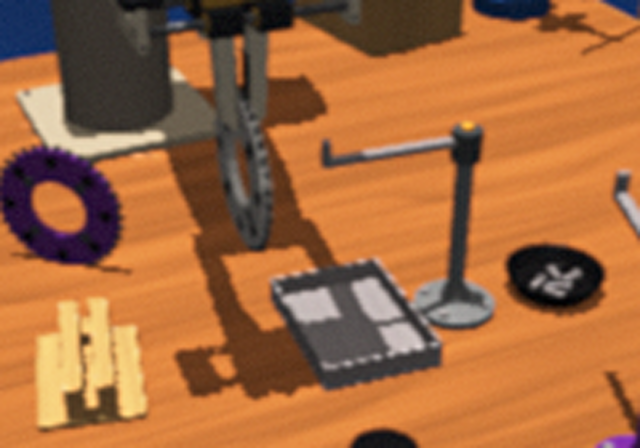

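View pics/w3.png

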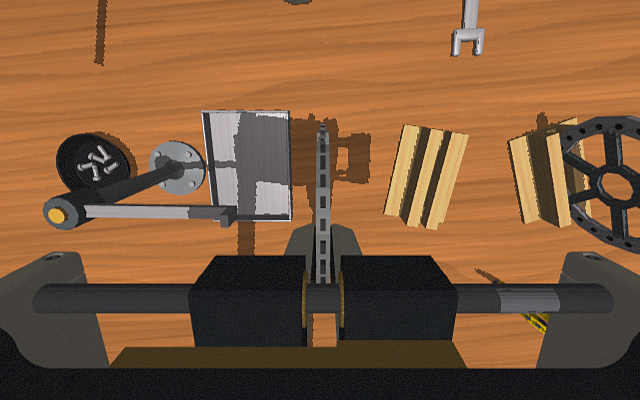

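The scene crop shows the hook tip at (325,143) and the ring's hole centre at about (245,168). The wrist view shows the tip at (227,217). All are within a few pixels of prediction, so I'll thread the ring over the arm to r of about 85 mm and lower it.

Call:
{"name": "servo_tool", "arguments": {"plan": [[[0.9,1,10,0,0,0,0],[0.9,1,16,0,0,0,0],[0.9,1.5,18,0,0,0,0],[0.9,1.5,18,0,0,0,0],[0.9,1.5,18,0,0,0,0],[0.9,1.5,18,0,0,0,0],[0.9,1,12,0,0,0,0],[0.9,0,5,0,0,0,0],[0.9,0,0,0,0,0,0]]]}}

```text
t: 11.05
tool_pos: [0.5355, 0.076, 0.2376]
orientation: [3.139, -0.125, -0.0]
force: [-0.3, -0.0, -0.3]
opening: 0.0076
```

Call:
{"name": "servo_tool", "arguments": {"plan": [[[0.9,0,0,-8,0,0,0],[0.9,0,0,-10,0,0,0],[0.9,0,0,-8,0,0,0],[0.9,0,0,-4,0,0,0],[0.9,0,0,-2,0,0,0],[0.9,0,0,0,0,0,0],[0.9,0,0,0,0,0,0]]], "force": 12}}

```text
t: 11.75
tool_pos: [0.5357, 0.0756, 0.206]
orientation: [-3.139, 0.126, -0.001]
force: [0.2, -0.1, -1.2]
opening: 0.0078
```

Call:
{"name": "servo_tool", "arguments": {"plan": [[[0.9,0,0,-1,0,0,0],[0.9,0,0,-1,0,0,0],[0.9,0,0,0,0,0,0]]]}}

```text
t: 12.05
tool_pos: [0.5355, 0.0757, 0.2036]
orientation: [-3.139, 0.126, -0.0]
force: [-0.1, 0.9, -1.6]
opening: 0.0082
```

Call:
{"name": "servo_tool", "arguments": {"plan": [[[0.9,0,0,-1,0,0,0],[0.9,0,0,-1,0,0,0],[0.9,0,0,0,0,0,0]]]}}

```text
t: 12.35
tool_pos: [0.5356, 0.0757, 0.2018]
orientation: [-3.139, 0.126, -0.0]
force: [-0.7, 0.4, 1.4]
opening: 0.0081
```

Call:
{"name": "servo_tool", "arguments": {"plan": [[[0.9,0,0,-0.5,0,0,0],[0.9,0,0,-0.5,0,0,0],[0.9,0,0,0,0,0,0],[0.9,0,0,0,0,0,0]]]}}

```text
t: 12.75
tool_pos: [0.5361, 0.0757, 0.2017]
orientation: [-3.139, 0.126, -0.003]
force: [-2.1, -0.8, 5.1]
opening: 0.0076
```

The upward force of about 5 N shows the ring has seated on the bar. I'll ease off, open gently to about 25 mm and look before lifting.

Call:
{"name": "servo_tool", "arguments": {"plan": [[[0.9,0,0,0.5,0,0,0],[0.8,0,0,0,0,0,0],[0.75,0,0,0,0,0,0],[0.7,0,0,0,0,0,0],[0.6,0,0,0,0,0,0],[0.5,0,0,0,0,0,0],[0.45,0,0,0,0,0,0],[0.45,0,0,0,0,0,0],[0.45,0,0,0,0,0,0]]], "force": 5}}

```text
t: 13.65
tool_pos: [0.5356, 0.0757, 0.2012]
orientation: [3.139, -0.126, 0.0]
force: [0.4, -0.8, -0.6]
opening: 0.0257
```

Call:
{"name": "servo_tool", "arguments": {"plan": [[[0.45,0,0,5,0,0,0],[0.45,0,0,10,0,0,0],[0.45,0,0,20,0,0,0],[0.45,0,0,25,0,0,0],[0.45,0,0,30,0,0,0],[0.45,0,0,20,0,0,0],[0.45,-35,0,10,0,0,0],[0.45,-40,0,0,0,0,0],[0.45,-20,0,0,0,0,0],[0.45,0,0,0,0,0,0]]]}}

```text
t: 14.65
tool_pos: [0.4395, 0.0758, 0.323]
orientation: [-3.139, 0.125, -0.004]
force: [0.0, 0.3, 0.9]
opening: 0.0252
```

```bash
python3 - <<'E'
from h import *
s=monitor.read_state(); print(s["t"],s["tool_pos"],s["opening"],s["force"])
w1=eyes.read_camera("wrist"); sc=eyes.read_camera("scene")
for i in range(8): sc2=eyes.read_camera("scene")
w2=eyes.read_camera("wrist"); 
d=lambda a,b:np.abs(a.astype(float)-b).max(2)[130:250,240:440]
print("motion",(cv2.absdiff(sc,sc2)[130:250,240:440].max(2)>40).sum(),(cv2.absdiff(w1,w2).max(2)>40).sum())
o=np.zeros((600,720,3),np.uint8); o[:360,:600]=cv2.resize(sc2[130:250,240:440],(600,360),interpolation=cv2.INTER_CUBIC)
o[360:,:384]=cv2.resize(w2,(384,240),interpolation=cv2.INTER_AREA)
t=eyes.read_camera("top"); o[360:,384:]=cv2.resize(t[160:260,200:340],(336,240))
cv2.imwrite("pics/f1.png",o[...,::-1])
E
```

```text
14.65 [0.43945029 0.0758351  0.32301083] 0.025211478878058646 [0.00421165 0.27484173 0.87538025]
motion 5 4189
```

View pics/f1.png

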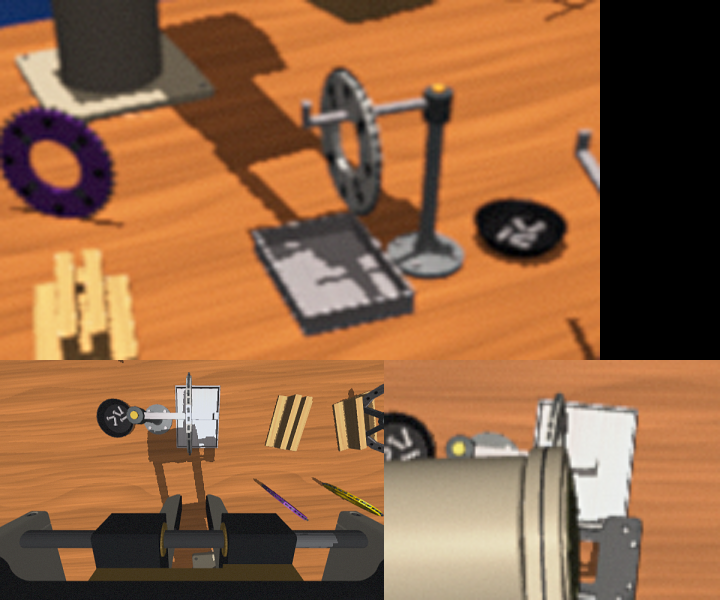

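The ring hangs on the bar between post and tip at about (350,140) in the scene crop, over the tray, and the fingers are clear. I'll back off, wait for it to settle and check for motion.

Call:
{"name": "servo_tool", "arguments": {"plan": [[[0.45,-20,-30,0,0,0,0],[0.45,0,-40,0,0,0,0],[0.45,0,-40,0,0,0,0],[0.45,0,-40,0,0,0,0],[0.45,0,-30,0,0,0,0],[0.45,0,0,0,0,0,0],[0.45,0,0,0,0,0,0],[0.45,0,0,0,0,0,0],[0.45,0,0,0,0,0,0],[0.45,0,0,0,0,0,0],[0.45,0,0,0,0,0,0],[0.45,0,0,0,0,0,0]]]}}

```text
t: 16.45
tool_pos: [0.4206, -0.1039, 0.3212]
orientation: [3.139, -0.125, 0.0]
force: [-0.3, -0.6, 0.3]
opening: 0.0253
```

```bash
python3 - <<'E'
from h import *
print(monitor.read_state()["t"])
F=[]
for i in range(16): F.append((eyes.read_camera("scene"),eyes.read_camera("top")))
for k in(4,8,15): print([(cv2.absdiff(F[0][j],F[k][j]).max(2)[a:b,c:d]>30).sum() for j,(a,b,c,d) in enumerate(((130,250,320,400),(160,260,200,320)))])
t=F[-1][1]
o=np.zeros((480,720,3),np.uint8); o[:,:]=np.hstack([cv2.resize(F[-1][0][130:250,310:400],(360,480),interpolation=cv2.INTER_CUBIC),cv2.resize(t[155:275,210:300],(360,480),interpolation=cv2.INTER_CUBIC)])
cv2.imwrite("pics/f2.png",o[...,::-1])
E
```

```text
16.45
[np.int64(4), np.int64(31)]
[np.int64(4), np.int64(26)]
[np.int64(3), np.int64(26)]
```

View pics/f2.png

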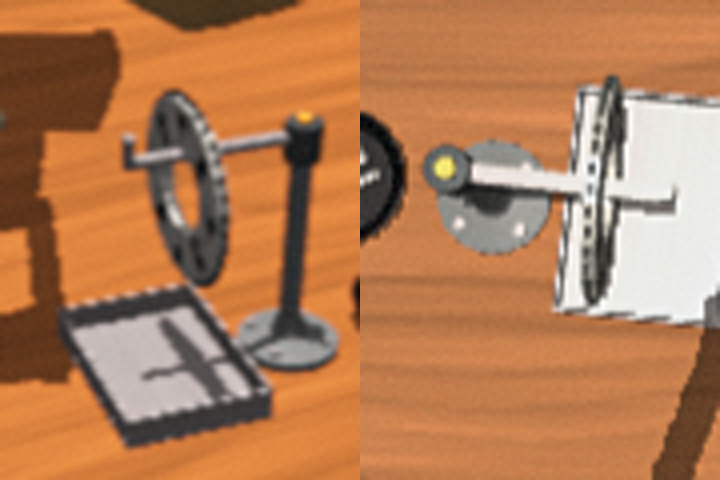

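The final views show the ring hanging motionless on the arm, wholly over the tray, with the robot clear. I'll hand it in.

```bash
python3 -c "
from plant import job,monitor
print(job.close_job(), monitor.read_state()['t'])"
```

```text
the job is handed in; nothing more can be done
the job is handed in; nothing more can be done
```

I turned the swivel hook about 95° until its arm pointed over the middle of the tray. Then I lifted the chainring out of its rack, hung it on the arm by its centre hole about 85 mm from the post, and let go.

- **Position:** In the last pictures the chainring hangs between post and tip, wholly over the tray. My two estimates of the tray direction were -93° and -95°, and the arm stands at about -94.5°.
- **Still:** Frames taken over about 1.5 s differed only by a few pixels, which looks like noise. One earlier wrist-camera comparison, right after a move, showed a large difference (4189 pixels). I put that down to the arm settling or camera noise. I did not repeat it; I checked with the two fixed cameras instead.
- **Clearance and forces:** The gripper is well clear of everything. The highest force reading was about 5 N, when the ring seated on the arm.
- **Rest of the scene:** I never touched the rotor or the look-alikes. Pictures taken after the ring was lifted showed the rotor still in its rack, but I did not check it again in the last close-ups.
- **Time:** The job was handed in at about 18 s, against the 58 s limit.

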